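# Pour used batteries into the funnel jar

## Robot

A 7-joint arm with a two-finger parallel gripper is mounted at the origin on the work surface. World frame = base frame: x ahead of the robot, y to its left, z up, the work surface at z = 0. Lengths are in m, angles in rad, forces in N, time in s.
With the tool pointing down it reaches from about 0.425 to 0.95 m from the base axis. Payload 4.7 kg.
Tool frame: the origin (TCP) lies between the finger pads; the fingertips stand 25 mm ahead of it and the grasp point (between the pads) lies 6 mm ahead of it; z points along the fingers, y is the line along which they close (so a half turn about z gives the same grasp; the last joint's range is limited). The gripper opens to 85 mm and grips with 20 to 120 N. Pads are 22 mm wide; open, the fingers measure 114 mm over their backs; the gripper's body (76 mm by 85 mm) begins 54 mm behind the grasp point. The pads swing forward as they close: fully open they stand 13 mm farther back than shut.
Start: joints at [-0.029, 0.469, -0.049, 1.532, 0.024, 1.141, -0.082], TCP at [0.675, 0, 0.256] pointing down, gripper open.
Joint ranges: [-2.59, 2.59], [-0.33, 1.99], [-1.39, 1.29], [0.1, 2.45], [-1.04, 4.18], [0.21, 1.99], [-2.66, 2.66]. Speed limits (rad/s): [2.57, 2.57, 3.14, 3.14, 3.14, 3.14, 3.14].

## Interface

Orientations are given as a 3x3 rotation matrix whose columns are the frame's x, y, z axes.
In Python, from rig import * gives the robot as it stands. Calls block until the motion is done:
- movep(position, orientation): joint-space move of the TCP to a pose.
- move_l(position, attitude=None, feed=0.15, until_force=None): straight line of the TCP; attitude=None keeps the orientation; feed is the mean speed in m/s. With until_force (N) it stops when the force on the tool has changed by that much, and returns True; else False.
- move_joints(angles): joint-space move.
- command_gripper(opening, newtons=None): finger opening in m; newtons is the grip in N (None keeps the last); returns when the fingers have stopped.
- sleep(seconds).
- inverse_kinematics(position, orientation): joint angles nearest the present ones, or None.
- sense(): the state.
- camera(name): name is "scene" or "side" or "wrist"; returns (picture, depth): 400x640x3 uint8, red, green, blue; 400x640 float32, m along the optical axis (not along the pixel's ray), 0 where there is no reading.
- camera_params(name): a dict with "K" (3x3 intrinsics, pixels), "dist" ([k1, k2, p1, p2, k3] as OpenCV has them; the pictures are not rectified), "position" and "rotation" of the camera in the world; the wrist camera has in their place "tool_from_camera" (4x4, takes a point from camera to tool coordinates, whose origin is the TCP and whose axes are the flange's). Camera axes: x right, y down, z forward; pixel columns grow to the right and rows downward; lengths in m; the calibration is good to about 2 mm. A picture is of the moment at which its call begins: read the wrist's pose just before it. camera_params takes no time and is no camera call.
A pose or a line that the arm cannot do raises Unreachable and nothing moves.
- finish_job(): hands the job in; it is judged then, once.
The state is a dict: "time_s": time; "joint_pos": joint angles; "qd": joint speeds; "joint_efforts": joint torques, N m; "position": TCP position; "tcp_rot": TCP orientation; "wrist_force": force on the tool from outside, world axes, zero at the start; "ft_torque": the same for the moment, N m; "finger_gap": finger opening in m; "gripper_force": force on a finger pad.
Only numpy, scipy, OpenCV 4.12 (cv2) and the standard library are available. Lean on these libraries where they do the work, as an engineer would, in place of code of your own. Each camera call takes 0.05 s, during which the arm holds its last target. There are 200 camera calls.

## Task

Four used battery cells lie in one of the two small metal scoops on the desk. Pick that scoop up by its handle and tip it over the white funnel so that all four cells drop through into the narrow clear jar beneath, then set the empty scoop gently back down on the desk, upright, and let go.

Things in the scene. Friction and masses are not known exactly. Their poses are not given: they have to be found in the camera images.
- scoop_grip (a point): Grip point of the full scoop (loose): on the axis of its upright black post handle (24 x by 20 y, 80 high), 58 above its underside. Aluminium tray 85 x 80, floor 3 thick, walls 30 high on three sides, open on its -x side: open edge 97 mm from this point towards -x, x points from it to the handle, z up. Starts with the open edge roughly towards the robot. A like scoop holds an eraser.
- funnel_mouth (a point): Centre of the white funnel's rim, 180 mm above the desk, z up. Rim 144 mm across, wall 3; the cone narrows to a stem 46 mm wide inside at 115 mm height, standing in the mouth of a clear jar 60 mm across (54 inside), 110 high, inner floor at 14, on a black foot 100 across. One piece, fixed to the desk. A like jar has no funnel.
- cell0: used battery cell 1: grey metal cylinder 16 mm in diameter, 27 mm long with its small end stud; origin at its centre, x along its length. Starts lying in the scoop, lengthwise to the open side, side by side with the other three.
- cell1: used battery cell 2: grey metal cylinder 16 mm in diameter, 27 mm long with its small end stud; origin at its centre, x along its length. Starts lying in the scoop, lengthwise to the open side, side by side with the other three.
- cell2: used battery cell 3: grey metal cylinder 16 mm in diameter, 27 mm long with its small end stud; origin at its centre, x along its length. Starts lying in the scoop, lengthwise to the open side, side by side with the other three.
- cell3: used battery cell 4: grey metal cylinder 16 mm in diameter, 27 mm long with its small end stud; origin at its centre, x along its length. Starts lying in the scoop, lengthwise to the open side, side by side with the other three.
Things that resemble listed ones, but are neither listed nor needed, are in the scene too. Leave any purple or yellow look-alike of the cell3 alone.

How it is judged:
By the outcome, as a careful person would: the job done as asked, in the order asked, and still so for the second after the job is handed in, with the robot touching nothing.
It also fails if it takes over 54 s, if anything falls off the work surface, if the arm or the gripper's body presses on something with over 40 N, if the wrist force passes 120 N, or if a joint passes its speed limit or range.

## Working session

There is one attempt and no reset: what is moved stays moved. The work goes in short steps, each a Python script; the robot and the scene stay as the last script left them, time stands still between calls to the robot, and variables do not carry over. Pictures are saved under pics/ and viewed, at most 10 in all, crops included, and the job is handed in when it is done.

```bash
mkdir -p pics
cat > h.py <<'E'
from rig import *
import numpy as np, cv2
def world(name,s=None):
    s=s or sense(); img,d=camera(name); p=camera_params(name)
    h,w=d.shape; u,v=np.meshgrid(np.arange(w),np.arange(h))
    q=cv2.undistortPoints(np.stack([u,v],-1).reshape(-1,1,2).astype(np.float64),np.array(p["K"]),np.array(p["dist"])).reshape(h,w,2)
    c=np.dstack([q,np.ones((h,w))])*d[...,None]
    if name=="wrist":
        T=np.array(p["tool_from_camera"]); c=c@T[:3,:3].T+T[:3,3]; R=np.array(s["tcp_rot"]); t=np.array(s["position"])
    else: R=np.array(p["rotation"]); t=np.array(p["position"])
    P=c@R.T+t; P[d<=0]=np.nan
    return img,P
E
python3 - <<'E'
from h import *
a=[]
for n in ("scene","side"):
    i,P=world(n); np.savez(n,i=i,P=P); cv2.imwrite(f"pics/{n}.png",i[...,::-1]); p=camera_params(n); print(n,p["position"],p["rotation"])
s=sense();print(s["time_s"],s["tcp_rot"],s["joint_pos"])
E
```

```text
scene [ 1.10346915 -0.09378348  0.95855964] [[ 0.26315892  0.7598587  -0.59444271]
 [ 0.96462203 -0.21737419  0.14917371]
 [-0.01586556 -0.61266893 -0.7901804 ]]
side [ 0.1997501  -0.48961788  0.68283974] [[ 0.89251861 -0.28770094  0.34733083]
 [-0.45051172 -0.60492179  0.65658877]
 [ 0.02120678 -0.74249431 -0.6695166 ]]
0.1 [[ 2.76081801e-06  9.99998405e-01 -1.78627175e-03]
 [ 9.99999998e-01 -2.86554568e-06 -5.86266375e-05]
 [-5.86316626e-05 -1.78627158e-03 -9.99998403e-01]] [-0.02889076  0.46938996 -0.04858955  1.53355876  0.02409322  1.14101641
 -0.08231459]
```

View pics/scene.png

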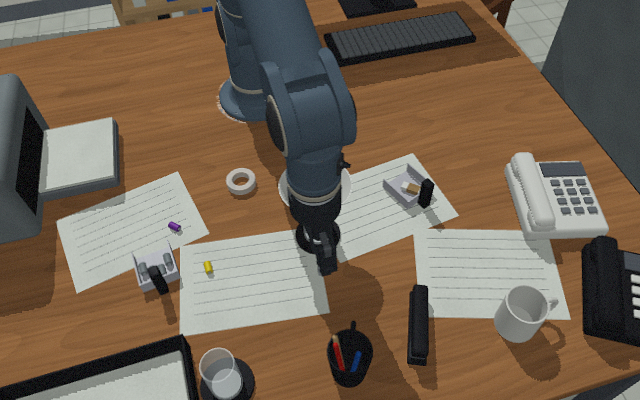

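View pics/side.png

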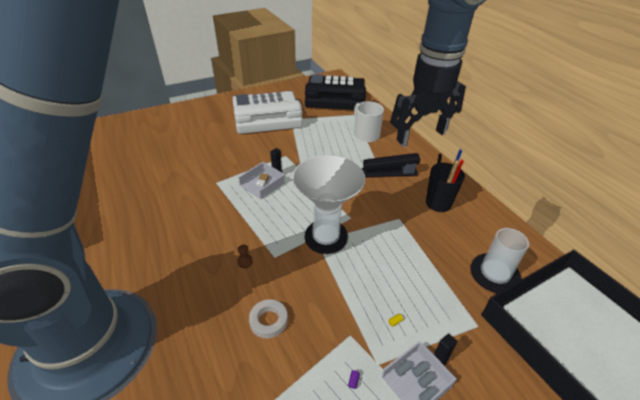

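The scene view shows the full scoop with four grey cells at about (155,268) and its post at (157,278). The scoop at (410,188) holds the eraser. In the side view the funnel rim is at (329,180), and the full scoop is at (420,372) with its post at (446,348).

Run:
```python
import numpy as np,cv2
for n,(a,b,c,d) in dict(scene=(125,185,235,300),side=(375,470,325,400)).items():
    z=np.load(n+".npz"); i=z["i"].astype(int); P=z["P"]
    m=np.zeros(i.shape[:2],bool); m[c:d,a:b]=1
    Z=P[...,2]
    post=m&(i.max(2)<60)&(Z>.045)&(Z<.1)
    top=post&(Z>.075)
    tray=m&(Z>.022)&(Z<.04)&(i.min(2)>80)
    for k,q in (("post",post),("top",top),("tray",tray)):
        p=P[q]; print(n,k,len(p),p.min(0).round(3) if len(p) else '',p.max(0).round(3) if len(p) else '',np.median(p,0).round(4) if len(p) else '')
    if tray.sum()>10: print(cv2.minAreaRect((P[tray][:,:2]*1000).astype(np.float32)))
    if top.sum()>5: print("top",cv2.minAreaRect((P[top][:,:2]*1000).astype(np.float32)))
z=np.load("side.npz");P=z["P"];i=z["i"].astype(int)
m=np.zeros(i.shape[:2],bool); m[150:240,280:380]=1
r=m&(P[...,2]>.172)&(P[...,2]<.19)&(i.min(2)>90)
p=P[r];print(len(p),p.min(0),p.max(0))
from scipy.optimize import least_squares
f=least_squares(lambda x:np.hypot(p[:,0]-x[0],p[:,1]-x[1])-x[2],[p[:,0].mean(),p[:,1].mean(),.07],loss="soft_l1",f_scale=.002)
print("rim",f.x,P[r][:,2].max())
```

```text
scene post 196 [ 0.525 -0.311  0.045] [ 0.552 -0.289  0.084] [ 0.5461 -0.2978  0.0766]
scene top 102 [ 0.525 -0.311  0.076] [ 0.552 -0.29   0.084] [ 0.5404 -0.3002  0.0802]
scene tray 229 [ 0.437 -0.355  0.022] [ 0.533 -0.263  0.035] [ 0.5157 -0.3175  0.0297]
((485.33978271484375, -308.45263671875), (86.4900131225586, 79.49507141113281), 9.382353782653809)
top ((539.1106567382812, -299.2635803222656), (25.681066513061523, 19.325395584106445), 14.88424015045166)
side post 312 [ 0.524 -0.314  0.045] [ 0.549 -0.295  0.083] [ 0.5311 -0.3068  0.0764]
side top 164 [ 0.525 -0.314  0.075] [ 0.549 -0.295  0.083] [ 0.5363 -0.3053  0.0795]
side tray 445 [ 0.437 -0.353  0.022] [ 0.535 -0.266  0.035] [ 0.5184 -0.3     0.0292]
((485.8670349121094, -311.70635986328125), (85.65116882324219, 81.68762969970703), 10.530959129333496)
top ((537.4578857421875, -304.6252746582031), (23.165830612182617, 18.548158645629883), 10.104150772094727)
622 [ 0.42574376 -0.03165926  0.17204329] [0.56840464 0.11091443 0.18188135]
rim [0.49632656 0.03781619 0.06805488] 0.18188134609697326
```

```bash
cat >> h.py <<'E'
from scipy.spatial.transform import Rotation as Ro
def scoopR(psi,th): return Ro.from_euler("ZY",[psi,-th],degrees=True).as_matrix()
def tool(S,flip=0):  # tool orientation holding the scoop, closing along scoop x
    return np.column_stack([S[:,1],S[:,0],-S[:,2]]) if flip==0 else np.column_stack([S[:,0],-S[:,1],-S[:,2]]) if flip==1 else np.column_stack([-S[:,0],S[:,1],-S[:,2]])
F=np.array([.497,.039,0])
def pour(psi,th,zedge=.2,off=.02,sh=0):
    S=scoopR(psi,th); e=F+[0,0,zedge]+off*scoopR(psi,0)[:,0]
    return e+.097*S[:,0]+(.058+.006)*S[:,2], S   # edge is on the underside
E
python3 - <<'E'
from h import *
for psi in (-90,-60,-40,-20,0,20,40,60,90):
  for f in (0,1,2):
    print(psi,f,[th for th in range(0,86,10) if (p:=pour(psi,th)) and inverse_kinematics(p[0],tool(p[1],f)) is not None])
p,S=pour(0,60);print(p,inverse_kinematics(p,tool(S)))
S=scoopR(10,0)
movep([.538,-.302,.25],tool(S))
command_gripper(.06,40)
i,P=world("wrist"); cv2.imwrite("pics/w1.png",i[...,::-1])
m=(i.max(2)<60)&(P[...,2]>.07)&(P[...,2]<.09)
print(m.sum(),cv2.minAreaRect((P[m][:,:2]*1000).astype(np.float32)))
t=(P[...,2]>.024)&(P[...,2]<.04)&(i.min(2)>80)&(np.hypot(P[...,0]-.486,P[...,1]+.31)<.08)
print(t.sum(),cv2.minAreaRect((P[t][:,:2]*1000).astype(np.float32)),sense()["time_s"])
E
```

```text
-90 0 [0, 10, 20, 30, 40, 50, 60, 70, 80]
-90 1 [0, 10, 20, 30, 40, 50, 60, 70, 80]
-90 2 [0, 10, 20, 30, 40, 50, 60, 70, 80]
-60 0 [0, 10, 20, 30, 40, 50, 60, 70, 80]
-60 1 [0, 10, 20, 40, 50, 60, 70, 80]
-60 2 [0, 10, 20, 30, 40, 50, 60, 70, 80]
-40 0 [0, 10, 20, 30, 40, 50, 60, 70, 80]
-40 1 [0, 10, 20, 30, 60, 70, 80]
-40 2 [0, 10, 20, 30, 40, 50, 60, 70, 80]
-20 0 [0, 10, 20, 30, 40, 50, 60]
-20 1 [0, 10, 20, 30, 60]
-20 2 [0, 10, 20, 30, 40, 50, 60]
0 0 [0, 10, 20, 30, 40, 50]
0 1 [0, 10, 20, 30, 40]
0 2 [0, 10, 20, 30, 40, 50]
20 0 [0, 10, 20, 30, 40, 60]
20 1 [0, 10, 20, 30, 40, 60]
20 2 [0, 10, 20, 30, 40, 60]
40 0 [0, 10, 20, 30, 40]
40 1 [0, 10, 20, 30, 40]
40 2 [0, 10, 20, 30]
60 0 [0, 10, 20, 30, 40, 50, 60]
60 1 [0, 10, 20, 30, 40, 50, 60]
60 2 [0, 10, 20, 30]
90 0 [0, 10, 20, 30, 40, 50, 60, 70, 80]
90 1 [0, 10, 20, 30, 40, 50, 60, 70, 80]
90 2 [0, 10, 30, 40, 50, 60, 70, 80]
[0.51007437 0.039      0.31600446] None
1980 ((366.24395751953125, -451.51788330078125), (481.265380859375, 88.17047882080078), 33.67325210571289)
572 ((484.34637451171875, -308.5126037597656), (85.15901184082031, 81.16226196289062), 8.344823837280273) 1.7833
```

View pics/w1.png

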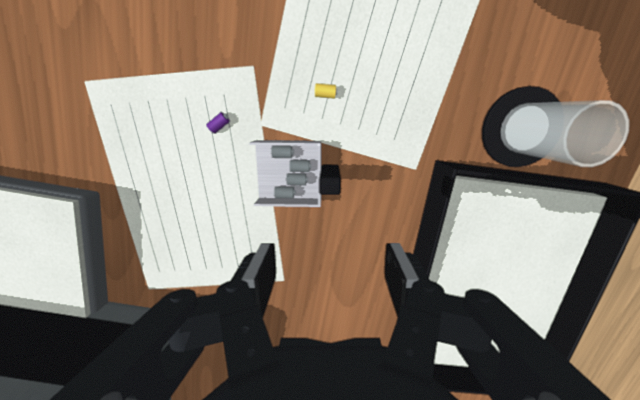

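The wrist view confirms the full scoop at (288,173), with its post at (330,180) and four cells lying along the pour direction. The position and the 9° yaw agree across views, so I'll grasp.

Run:
```python
from h import *
S=scoopR(9,0); g=[.538,-.3015]
move_l([*g,.12],tool(S),feed=.15)
print(move_l([*g,.064],feed=.06,until_force=8),sense()["position"])
command_gripper(0.0,80); s=sense(); print(s["finger_gap"],s["gripper_force"],s["wrist_force"])
move_l([*g,.10],feed=.04); print(sense()["wrist_force"],sense()["finger_gap"])
move_l([*g,.30],feed=.15)
i,P=world("side"); cv2.imwrite("pics/s2.png",i[...,::-1]); print(sense()["time_s"])
for psi in (-90,-60,-40):
    print(psi,[None if (q:=inverse_kinematics((p:=pour(psi,th,.205))[0],tool(p[1]))) is None else np.round(q,2).tolist() for th in (0,40,70)])
```

```text
False [ 0.53835304 -0.30166012  0.06440352]
0.02343394696089724 78.95861148834229 [ 1.03836806 -0.27215939  3.04066362]
[-0.37354404  0.40879404 -1.6853372 ] 0.023157289455303074
6.8833
-90 [[-0.05, 0.17, 0.14, 1.92, -0.03, 1.05, -1.47], [-0.22, 0.24, -0.21, 1.89, 0.68, 1.41, -2.26], [-0.18, 0.53, -0.6, 1.84, 1.0, 1.96, -2.65]]
-60 [[-0.03, 0.27, 0.08, 1.8, -0.02, 1.07, -0.99], [-0.09, 0.14, -0.37, 2.02, 0.86, 1.12, -1.94], [0.12, 0.49, -1.07, 2.12, 1.35, 1.84, -2.55]]
-40 [[-0.03, 0.31, 0.02, 1.73, -0.01, 1.09, -0.7], [0.16, 0.08, -0.58, 2.09, 0.93, 0.87, -1.69], [-1.72, 0.23, 1.12, 2.4, 1.43, 0.97, -2.44]]
```

View pics/s2.png

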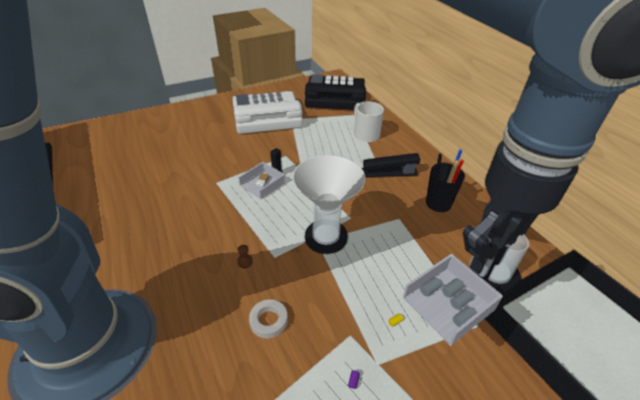

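The side view shows the scoop held level at (450,295) with all four cells in it. The next move is to carry it to the funnel and tip.

Run:
```python
from h import *
psi=-60
p,S=pour(psi,0,.215)
move_l(p,tool(S),feed=.13); print(sense()["time_s"])
fr=[]
try:
    for th in list(range(5,66,5)):
        p,S=pour(psi,th,.215-.02*min(th,20)/20)
        move_l(p,tool(S),feed=.05 if th<=15 else .03)
        if th in (15,25,35,45,55,65):
            fr.append(world("side")[0][100:250,250:450])
except Unreachable as e: print("unreach",th,e)
sleep(.4); fr.append(world("side")[0][100:250,250:450]); fr=fr[-7:]
while len(fr)<8: fr.append(fr[-1]*0)
im=np.vstack([np.hstack(fr[:4]),np.hstack(fr[4:])]); cv2.imwrite("pics/p3.png",im[...,::-1]); print(th,sense()["time_s"],sense()["wrist_force"])
```

```text
8.8833
65 15.35 [ 0.15965123  0.26556307 -1.72122477]
```

View pics/p3.png

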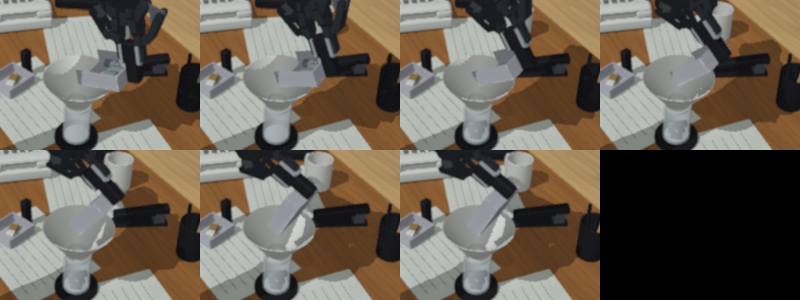

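The frames show the scoop tipping, with cells apparently in the jar by 35–45°. There is a small speck on the desk at (350,245). A closer look should show where all four cells are.

Run:
```python
from h import *
a=camera("side")[0][150:260,270:420]; b=camera("scene")[0][140:250,240:390]
im=np.hstack([cv2.resize(x,(400,293),interpolation=cv2.INTER_CUBIC) for x in (a,b)])
cv2.imwrite("pics/z4.png",im[...,::-1]); print(sense()["wrist_force"],sense()["finger_gap"])
```

```text
[ 0.13530907 -0.55387096 -1.87210445] 0.022944645978459997
```

View pics/z4.png

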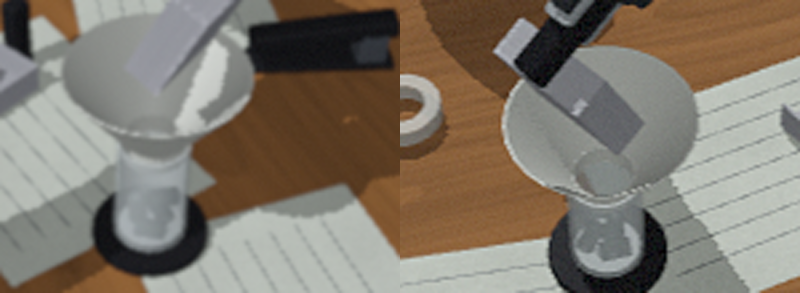

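The scene crop shows an empty tray, an open funnel throat at (605,172) and grey cells at the bottom of the jar. I'll untip, move clear and check the count before setting down.

Run:
```python
from h import *
for th in (45,25,0):
    p,S=pour(-60,th,.215); move_l(p,tool(S),feed=.08)
S=scoopR(9,0); move_l([.538,-.3015,.30],tool(S),feed=.15)
a=camera("side")[0]; b=camera("scene")[0]
c=lambda x,u,v:cv2.resize(x[v:v+75,u:u+100],(400,300),interpolation=cv2.INTER_CUBIC)
im=np.vstack([np.hstack([c(a,280,180),c(b,270,170)]),np.hstack([c(a,400,255),cv2.resize(b[200:320,90:250],(400,300))])])
cv2.imwrite("pics/z5.png",im[...,::-1]); print(sense()["wrist_force"],sense()["time_s"])
```

```text
[-0.6837714   0.52940743 -1.5184057 ] 19.45
```

View pics/z5.png

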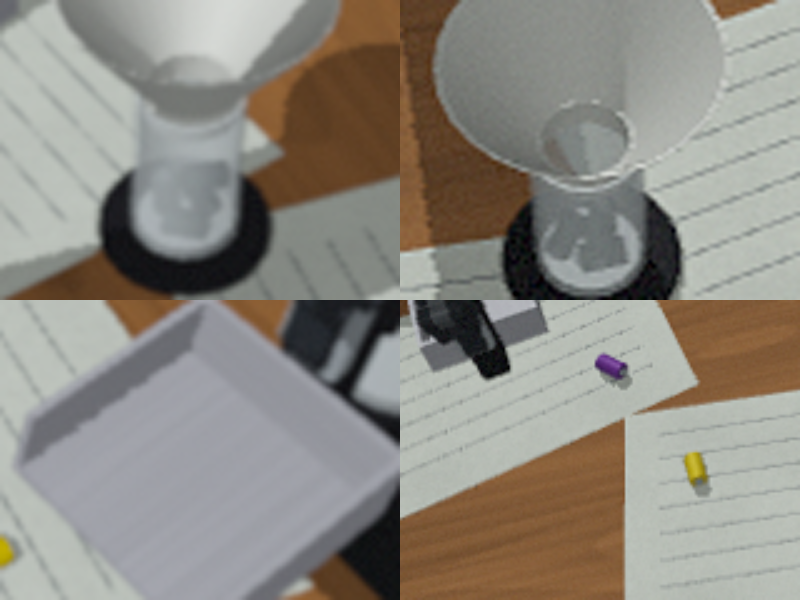

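The scoop is empty, the cells are in the jar and the stem is open. Now I'll set the scoop down gently.

Run:
```python
from h import *
g=[.538,-.3015]
move_l([*g,.085],feed=.15); sleep(.3)
print(move_l([*g,.061],feed=.015,until_force=3),sense()["position"],sense()["wrist_force"])
command_gripper(.03); command_gripper(.06); sleep(.2)
move_l([*g,.20],feed=.1)
movep([.62,-.2,.35],tool(scoopR(0,0))); sleep(.5)
a=camera("side")[0]; b=camera("scene")[0]
im=np.vstack([np.hstack([a[100:400,240:640],b[120:420,90:490] if 0 else cv2.resize(b[120:345,90:390],(400,300))])])
cv2.imwrite("pics/f6.png",im[...,::-1]); print(sense()["time_s"])
```

```text
True [ 0.53799139 -0.30145365  0.0645215 ] [-0.81618287  0.69571291  4.68094316]
26.3333
```

View pics/f6.png

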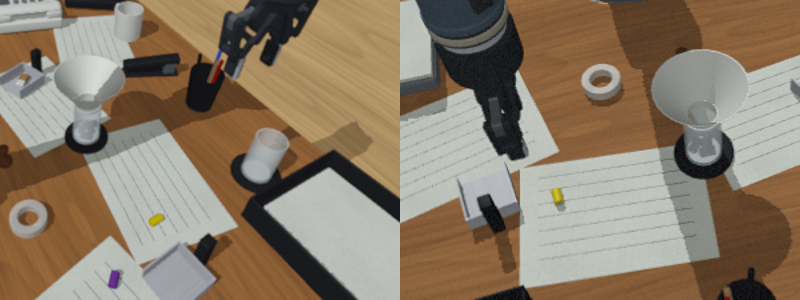

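The empty scoop stands upright on the desk at (180,272), released. No grey cell lies on the visible desk, and the cells are in the funnel's jar.

```bash
python3 -c "
from rig import *
print(finish_job())"
```

```text
the job is handed in; nothing more can be done
None
```

I tipped the cells through the funnel into the jar and set the empty scoop back on the desk, upright and released. The job is handed in at about 26 s. I couldn't count all four cells through the jar, but the scoop and funnel were empty and no grey cell showed on the desk.

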